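# Take the keyed adapter from the vise and hold it home in the test port

## Robot

A 7-joint arm with a two-finger parallel gripper is mounted at the origin on the work surface. World frame = base frame: x ahead of the robot, y to its left, z up, the work surface at z = 0. Lengths are in m, angles in rad, forces in N, time in s.
With the tool pointing down it reaches from about 0.4 to 0.875 m from the base axis. Payload 6.5 kg.
Tool frame: the origin (TCP) lies at the very end of the fingers, on their centre line; the grasp point (between the pads) lies 19 mm behind it; z points along the fingers, y is the line along which they close (so a half turn about z gives the same grasp; the last joint's range is limited). The gripper opens to 88 mm and grips with 3 to 60 N. Pads are 18 mm wide; open, the fingers measure 123 mm over their backs; the gripper's body (75 mm by 187 mm) begins 45 mm behind the grasp point.
Start: joints at [1.134, 0.536, -0.004, 1.538, 0.003, 1.067, -0.071], TCP at [0.236, -0.606, 0.239] pointing down, gripper open.
Joint ranges: [-2.7, 2.7], [-0.37, 2.16], [-1.27, 1.26], [0.24, 2.4], [-1.31, 4.45], [0.19, 1.91], [-2.76, 2.76]. Speed limits (rad/s): [2.39, 2.39, 3.14, 3.14, 3.14, 3.14, 3.14].

## Interface

Orientations are given as a rotation vector (axis times angle).
In Python, from bench import r, cams gives the robot as it stands.
- The arm moves only by the tool drive_tool, never from a script. Its argument "steps" is a list that holds one entry, the list of rows, each a list of 7 numbers: the shift along the world's x, y, z as a fraction of full scale, then the turn, a rotation vector about the world's x, y, z as a fraction of full scale, then the closure in counts, from 0 (fully open) to 255 (shut). A call has 1 to 12 rows; each row is the pose to reach, as a shift and turn from the pose commanded when the call began, turning the shorter way round; what a row does not reach only later rows make up. Full scale, the value 1, is 500 mm for a shift and 180 degrees for a turn. A row lasts 1/10 s, in which the tool goes at most 50 mm and 8.59 degrees, less where a joint would pass 70% of its speed; a pose out of reach is approached as far as the arm can. A call with a number of a shift or a turn outside -1 to 1 is refused whole. A call with a gripper value outside its range is refused whole. The fingers move at their own pace and stop on an object; "newtons" is the grip in N (left out, the last holds). Time passes only in rows, so rows that repeat a pose let the fingers close. It gives the time, the measured TCP pose, the force, the opening and the grip force at its end, in the units of the state.
- r.read_state(): the state, without advancing time (a new reading comes with each control period).
- cams.grab_frame(name): name is "side" or "top" or "wrist"; returns a dict with "pixels" (480x640x3 uint8, red, green, blue), "fov_y" (degrees; the focal length in pixels is half the picture's height over the tangent of half this angle, whatever the lens; pixels are square), "cx", "cy" (the principal point, pixels), "k1" (the pictures are not rectified: a ray, as slopes to the right and down, at radius r is drawn at 1 + k1 r^2 times it, then the intrinsics apply), "R" (3x3) and "t" (3): a world point X has camera coordinates R X + t. Camera axes: x right, y down, z forward; pixel columns grow to the right and rows downward; lengths in m; the calibration is good to about 2 mm. A picture is of the moment at which its call begins. There is no depth.
- r.finish_job(): hands the job in; it is judged then, once.
The state is a dict: "clock": time; "joint_pos": joint angles; "qd": joint speeds; "effort": joint torques, N m; "tool_pos": TCP position; "tool_rot": TCP orientation; "force": force on the tool from outside, world axes, zero at the start; "moment": the same for the moment, N m; "gripper_width": finger opening in m; "gripper_force": force on a finger pad.
Only numpy, scipy, OpenCV 4.12 (cv2) and the standard library are available. Lean on these libraries where they do the work, as an engineer would, in place of code of your own. Each camera call takes 0.05 s, during which the arm holds its last target. There are 200 camera calls.

## Task

Pull the sliding vise jaw wide open by its upright grip and lift the keyed aluminium adapter straight up out of the vise. Push its stem into the hub of the gas test port, turning it until the key slips down the keyway, and keep pushing until the flange sits fully home on the hub against the spring-loaded poppet; finish like that, with the gripper still holding the adapter pressed home (the spring lifts it again if you let go). Leave the jaw open and do not disturb the reject bin, the regulator, the bent stem or the knob cap.

Things in the scene. Friction and masses are not known exactly. Their poses are not given: they have to be found in the camera images.
- vise: Grey cast-iron sliding-jaw vise bolted to the ledge, own x from -155 to +63 mm, 90 mm wide (130 over the lugs), bed top 34 mm and jaw tops 66 mm above the ledge. Origin: at ledge height on the axis of the bed's pocket (24 mm bore, floor 24 mm above the ledge) where the adapter stands. Own +x points to the fixed jaw (face at x = +11.5 mm); the moving jaw, 84 mm wide, opens along -x.
- jaw (a joint): Opening of the moving vise jaw, m: 0 = shut on the adapter's stem, 0.045 = end stop, wide open. The lock is already released: the jaw slides with about 5 N of drag and stays where it is left.
- jaw_grip (a point): Point on the axis of the moving jaw's upright black round grip, 80 mm above the ledge; the grip is 18 mm in diameter, its sides from 58 to 98 mm above the ledge. It stands on the jaw's low tail, whose top is 49 mm (a 26 mm round boss: 53 mm) above the ledge, 78 mm from the adapter's axis when shut. Axes as the vise's.
- adapter: Aluminium keyed adapter, 90 mm tall, about 0.14 kg, standing upright in the vise, stem down, loose once the jaw is open. Origin: centre of the stem's tip; own z up; own +x to the key and side outlet. Stem 22 mm diameter, 46 mm long, tip chamfered; on its +x side a steel key 6 mm wide from 13 to 44 mm above the tip, outer face 15.5 mm from the axis; below it a plain pilot.
- adapter_seat (a point): Centre of the underside of the adapter's round flange (44 mm diameter, 6 mm thick), 46 mm above the stem's tip; axes as the adapter.
- adapter_body (a point): Point on the adapter's axis in its square body (30 x 30 mm, sides along own x and y, from 52 to 84 mm above the tip, a 20 mm round boss above to 90 mm); the point is 70 mm above the tip; axes as the adapter. A 13 mm barbed side outlet sticks out of the body's +x side to 31 mm from the axis; it shows which way the key below points. The two y sides are plain, to grip.
- port: Gas test port: grey base 100 x 110 mm bolted to the ledge, an upright steel hub 52 mm diameter, its flat rim 78 mm above the ledge; a 64 mm gauge on a side branch, 108 mm from the hub's axis, top below 125 mm. Origin: at ledge height on the bore's axis; own +x to the keyway. Bore 24 mm; keyway 8 mm wide, floor 17 mm from the axis, open at the rim, full depth. It does not turn.
- port_mouth (a point): Centre of the hub's mouth, at rim height (78 mm above the ledge); axes as the port (+x to the keyway).
- poppet (a joint): How far the brass spring-loaded poppet at the bottom of the port's bore is pressed down, m: 0 = free, its top 36 mm below the rim; 0.010 when the adapter's flange sits on the rim. Pressing it takes about 4 N to start and 11 N when the adapter is home.
- bin (a joint): Tilt of the open tin reject bin (150 x 170 x 90 mm) on its hinge pin, rad; 0 = level. Bystander.
- bin_pin (a point): Middle of the reject bin's hinge pin, 92 mm above the ledge; the bin and its stand reach about 90 mm along x and 105 mm along y from it and 112 mm above the ledge. Bystander.
- regulator: Cracked grey gas regulator, 72 mm round, 43 mm tall, with a tail to 62 mm from its centre. Origin: centre of its underside. Bystander.
- stem: Bent brass valve stem, about 75 mm long, 10 to 15 mm thick, lying down. Bystander.
- knob_cap: Ribbed plastic knob cap, 38 mm diameter, 18 mm tall. Origin: centre of its underside. Bystander.

How it is judged:
On the way, in this order (a step that is already met when the one before it is completed fails the run):
1. the vise jaw has been slid open at least 33 of its 45 mm, the adapter still standing in its pocket (value of joint jaw above 0.033 m and z of adapter in the frame of vise below 0.032 m and angle between adapter's own z axis and vertical below 0.2 rad), for 0.1 s.
2. the adapter is held by the gripper upright with its stem clear above the vise's jaws (z of adapter in the frame of vise above 0.07 m and contact force between the fingers and adapter above 2 N and angle between adapter's own z axis and vertical below 0.3 rad), for 0.1 s.
3. the stem is in the hub's bore with the key down in the keyway (horizontal distance between adapter_seat and port_mouth below 0.004 m and z of adapter_seat in the frame of port_mouth below 0.022 m and angle between the x axis of adapter and the x axis of port, either way round below 0.25 rad), for 0.1 s.
At the end, for the whole second after the job is handed in: Adapter still gripped and at rest in the port: flange within 2 mm of the rim, axis within 3 mm of the bore's and 0.08 rad of upright, key in the keyway, poppet pressed over 7.5 mm; jaw open over 30 mm; bystanders moved under 30 mm, bin within 0.25 rad of level (z of adapter_seat in the frame of port_mouth below 0.002 m and horizontal distance between adapter_seat and port_mouth below 0.003 m and angle between the x axis of adapter and the x axis of port, either way round below 0.2 rad and angle between adapter's own z axis and vertical below 0.08 rad and value of joint poppet above 0.0075 m and contact force between the fingers and adapter above 2 N and distance between the grasp point and adapter_body below 0.03 m and linear speed of adapter below 0.02 m/s and value of joint jaw above 0.03 m and distance of each of regulator, stem, knob_cap from where it was at the start of the episode below 0.03 m and value of joint bin between -0.25 and 0.25 rad); the arm keeps its last pose, push and grip.
It fails at once if a bystander (regulator, bent stem, knob cap) is moved more than 30 mm or the reject bin is tipped more than 0.25 rad (distance of any of regulator, stem, knob_cap from where it was at the start of the episode above 0.03 m or value of joint bin above 0.25 rad or value of joint bin below -0.25 rad).
It also fails if it takes over 53 s, if anything falls off the work surface, if the arm or the gripper's body presses on something with over 40 N, if the wrist force passes 120 N, or if a joint passes its speed limit or range.

## Working session

There is one attempt and no reset: what is moved stays moved. The work goes in short steps, Python scripts to look and compute and a tool call to move; the robot and the scene stay as the last step left them, time stands still between calls to the robot, and variables do not carry over. Pictures are saved under pics/ and viewed, at most 10 in all, crops included, and the job is handed in when it is done.

Besides the shell and the picture viewer there is one more tool, called after "Call:" as name(argument=value, ...) on one line, values as JSON. drive_tool: Moves the arm, as the interface text tells. Its arguments: {"type":"object","properties":{"steps":{"type":"array"},"newtons":{"type":"number"}},"required":["steps"]}

```bash
mkdir -p pics; cat > h.py <<'E'
import numpy as np,cv2
from bench import r,cams
def grab(n,f):
    d=cams.grab_frame(n); cv2.imwrite('pics/'+f+'.png',d['pixels'][:,:,::-1])
    np.savez('pics/'+f+'.npz',**{k:np.array(v) for k,v in d.items()}); return d
def par(d):
    f=240/np.tan(np.radians(float(d['fov_y']))/2); return f,float(d['cx']),float(d['cy']),float(d['k1']),np.array(d['R']),np.array(d['t'])
def proj(d,X):
    f,cx,cy,k,R,t=par(d); c=np.atleast_2d(X)@R.T+t; s=c[:,:2]/c[:,2:]; s=s*(1+k*(s**2).sum(1,keepdims=True)); return s*f+[cx,cy]
def onz(d,uv,z):
    f,cx,cy,k,R,t=par(d); p=(np.array(uv,float)-[cx,cy])/f; s=p.copy()
    for _ in range(30): s=p/(1+k*(s@s))
    v=R.T@np.array([s[0],s[1],1]); C=-R.T@t; return C+v*(z-C[2])/v[2]
E
python3 - <<'E'
from h import *
for n in('top','side','wrist'):
    d=grab(n,n+'0'); print(n,d['fov_y'],d['k1'],-np.array(d['R']).T@d['t'],np.array(d['R'])[2])
s=r.read_state();print(s)
E
```

```text
top 46.6492950955112 -0.038819675728942064 [ 0.55893965 -0.04358979  1.01413256] [ 0.08783045  0.01974277 -0.99593977]
side 56.5211592965391 -0.06027642104241541 [ 0.34841868 -0.47906714  0.61251779] [ 0.39223632  0.58913602 -0.70644845]
wrist 66.93930677933574 -0.07624619563881828 [ 0.31220512 -0.57578834  0.38428029] [-0.29663476 -0.11478207 -0.94806798]
{'clock': 0.15, 'joint_pos': array([ 1.13380447,  0.53699287, -0.00444766,  1.53859384,  0.00260958,
        1.06729129, -0.07120345]), 'qd': array([ 7.15582254e-04, -1.34014384e-03, -4.46497985e-04, -1.83486508e-03,
        9.67992498e-05, -2.46668679e-03, -7.09911116e-04]), 'effort': array([ 1.83071057e-03, -5.71328151e+01,  9.91999581e-01, -2.51828599e+01,
       -5.62174141e-02,  1.51216553e-02,  1.06281495e-04]), 'tool_pos': array([ 0.23536507, -0.60541082,  0.23806019]), 'tool_rot': array([-3.08651875e+00, -5.79003767e-01,  5.23499579e-04]), 'force': array([ 0.05096785, -0.1555402 , -0.71687705]), 'moment': array([0.04567153, 0.00310419, 0.04505133]), 'gripper_force': 0.0, 'gripper_width': 0.08813731099389584}
```

View pics/top0.png

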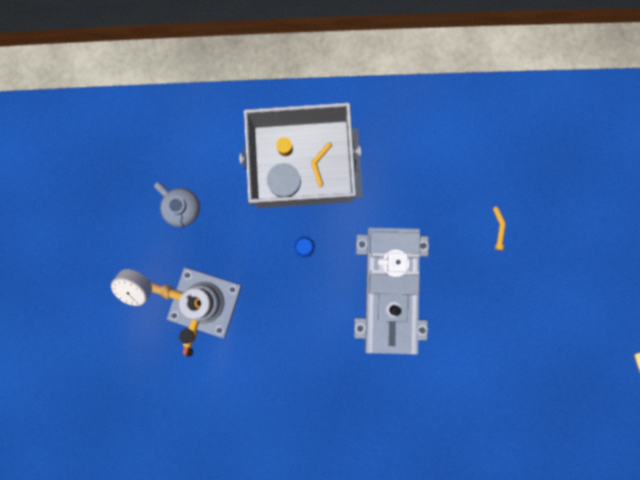

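View pics/side0.png

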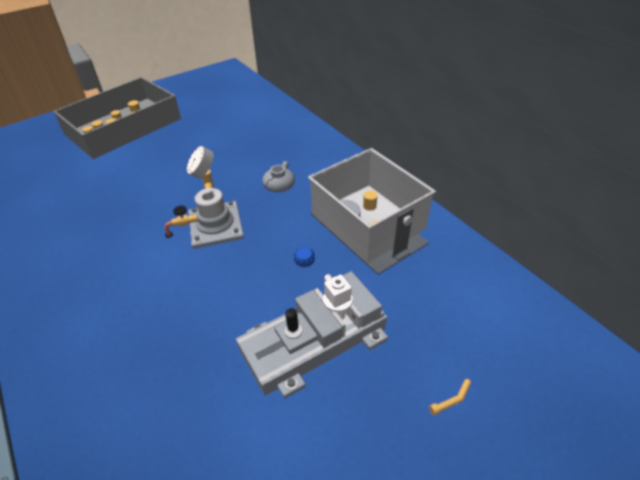

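```bash
python3 - <<'E'
from h import *
t=cv2.imread('pics/top0.png');s=cv2.imread('pics/side0.png')
a=cv2.resize(t[225:365,340:440],None,fx=4,fy=4,interpolation=3)
b=cv2.resize(t[255:360,155:250],None,fx=4,fy=4,interpolation=3)
o=np.zeros((560,790,3),np.uint8);o[:560,:400]=a;o[:420,410:790]=b;cv2.imwrite('pics/c1.png',o)
d=np.load('pics/top0.npz')
for uv in((420,354),(366,352),(370,228),(397,262),(396,310),(198,303)): print(uv,onz(d,uv,0),onz(d,uv,.08))
E
```

```text
(420, 354) [ 0.43595341 -0.1874295   0.        ] [ 0.4456552  -0.17608268  0.08      ]
(366, 352) [ 0.44218101 -0.09071637  0.        ] [ 0.45139153 -0.08699879  0.08      ]
(370, 228) [ 0.66595414 -0.10566807  0.        ] [ 0.65751229 -0.10077102  0.08      ]
(397, 262) [ 0.60231271 -0.15252263  0.        ] [ 0.59889122 -0.14392944  0.08      ]
(396, 310) [ 0.51568257 -0.14736968  0.        ] [ 0.51909491 -0.13918299  0.08      ]
(198, 303) [0.53805109 0.21226624 0.        ] [0.53969889 0.192083   0.08      ]
```

View pics/c1.png

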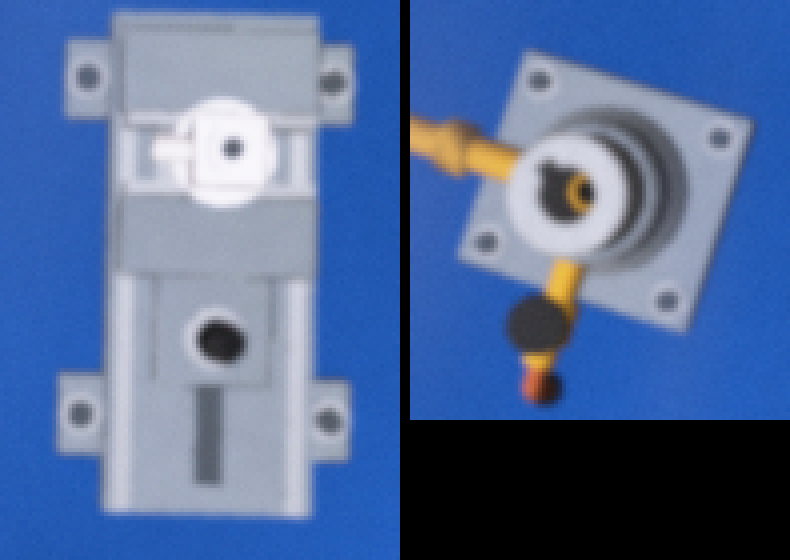

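```bash
python3 - <<'E'
from h import *
d=np.load('pics/top0.npz')
A=lambda u,v,z:onz(d,(340+(u+.5)/4-.5,225+(v+.5)/4-.5),z)
B=lambda u,v,z:onz(d,(155+(u-410+.5)/4-.5,255+(v+.5)/4-.5),z)
an=lambda p,q:np.degrees(np.arctan2(*(q-p)[1::-1]))
L=[A(88,77,.012),A(333,83,.012),A(80,414,.012),A(330,421,.012)]
print('yaw',an(L[2],L[0]),an(L[3],L[1]),an(L[1],L[0])-90,an(L[3],L[2])-90,np.mean(L,0))
print('bed',an(A(102,510,.034),A(115,20,.034)),an(A(312,515,.034),A(320,15,.034)))
print('boss',A(232,148,.114),'flange',A(222,152,.076),'outlet',A(155,150,.094),'grip',A(226,345,.098))
h=B(568,193,.078);print('hub',h,'notch',an(h,B(546,172,.078)))
P=[B(540,81,.012),B(720,138,.012),B(668,301,.012),B(486,242,.012)]
print(np.mean(P,0),an(P[2],P[1]),an(P[3],P[0]),an(P[1],P[0]),an(P[2],P[3]))
E
```

```text
yaw -3.274668474000736 -2.9309498539498757 -3.133057116553374 -3.2036147290347827 [ 0.55809087 -0.13980493  0.012     ]
bed -3.483436347089672 -3.3038739606043297
boss [ 0.59801234 -0.14130824  0.114     ] flange [ 0.59810474 -0.1411691   0.076     ] outlet [ 0.59899654 -0.11172787  0.094     ] grip [ 0.51843876 -0.1374906   0.098     ]
hub [0.5400359  0.19917549 0.078     ] notch 45.72711884058212
[0.53951898 0.20023574 0.012     ] -18.78598309009032 -19.341603073832776 71.12520838958578 71.00843541479463
```

Call:
drive_tool(steps=[[[0.569,0.936,-0.07,0,0,-0.1356,0],[0.569,0.936,-0.07,0,0,-0.1356,0],[0.569,0.936,-0.07,0,0,-0.1356,0],[0.569,0.936,-0.07,0,0,-0.1356,0],[0.569,0.936,-0.07,0,0,-0.1356,0],[0.569,0.936,-0.07,0,0,-0.1356,0],[0.569,0.936,-0.07,0,0,-0.1356,0],[0.569,0.936,-0.07,0,0,-0.1356,0],[0.569,0.936,-0.07,0,0,-0.1356,0],[0.569,0.936,-0.07,0,0,-0.1356,0],[0.569,0.936,-0.07,0,0,-0.1356,0],[0.569,0.936,-0.07,0,0,-0.1356,0]]])

```text
clock: 1.35
tool_pos: [0.5231, -0.1297, 0.2034]
tool_rot: [-3.137, 0.069, -0.002]
force: [-0.3, 0.2, -0.2]
gripper_width: 0.0879
gripper_force: 0.0
```

```bash
python3 - <<'E'
from h import *
d=grab('wrist','w1'); s=r.read_state();print(s['tool_pos'],s['tool_rot'])
im=d['pixels'][:,:,::-1].copy()
c,sn=np.cos(np.radians(-3.2)),np.sin(np.radians(-3.2))
V=lambda x,y,z:[.598+x*c-y*sn,-.141+x*sn+y*c,z]
for p in([0,0,.114],[0,.031,.094],[-.078,0,.098],[-.078,0,.058],[-.155,.045,.034],[-.155,-.045,.034]):
    u=proj(d,V(*p))[0];print(p,u);cv2.drawMarker(im,(int(u[0]),int(u[1])),(0,0,255),0,12)
cv2.imwrite('pics/w1m.png',im)
E
```

```text
[ 0.52134161 -0.13384644  0.20334546] [-3.13903815e+00  7.57779309e-02  7.23433558e-05]
[0, 0, 0.114] [328.16613732 132.59791715]
[0, 0.031, 0.094] [281.68557986 131.27193169]
[-0.078, 0, 0.098] [325.3287416  242.37264404]
[-0.078, 0, 0.058] [324.27383163 227.09310382]
[-0.155, 0.045, 0.034] [275.91203873 296.05152533]
[-0.155, -0.045, 0.034] [368.74487687 297.00644805]
```

View pics/w1m.png

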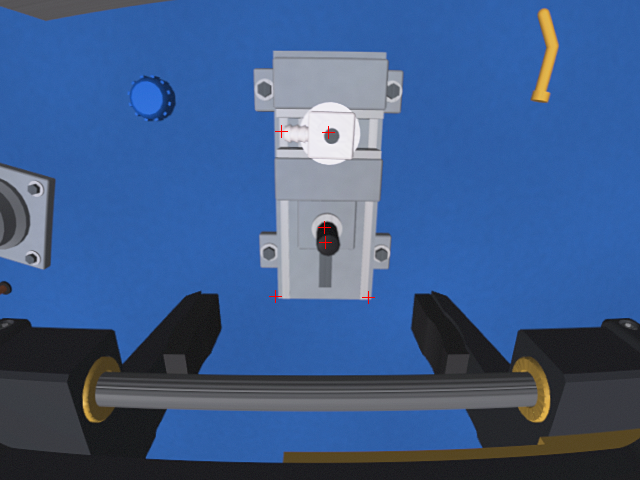

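Call:
drive_tool(steps=[[[0,-0.004,-0.28,0,0,0,0],[0,-0.004,-0.28,0,0,0,0],[0,-0.004,-0.28,0,0,0,0],[0,-0.004,-0.28,0,0,0,0],[0,-0.004,-0.28,0,0,0,255],[0,-0.004,-0.28,0,0,0,255],[0,-0.004,-0.28,0,0,0,255],[0,-0.004,-0.28,0,0,0,255],[0,-0.004,-0.28,0,0,0,255],[0,-0.004,-0.28,0,0,0,255]]], newtons=30)

```text
clock: 2.4
tool_pos: [0.5203, -0.1398, 0.0642]
tool_rot: [3.14, -0.087, 0.001]
force: [0.4, 1.1, 0.4]
gripper_width: 0.0425
gripper_force: 0.0
```

Call:
drive_tool(steps=[[[0,0,0,0,0,0,255],[0,0,0,0,0,0,255],[0,0,0,0,0,0,255],[0,0,0,0,0,0,255],[0,0,0,0,0,0,255],[0,0,0,0,0,0,255],[-0.02,0.001,0,0,0,0,255],[-0.04,0.002,0,0,0,0,255],[-0.06,0.003,0,0,0,0,255],[-0.08,0.004,0,0,0,0,255],[-0.086,0.005,0,0,0,0,255],[-0.086,0.005,0,0,0,0,255]]])

```text
clock: 3.6
tool_pos: [0.4777, -0.1354, 0.0637]
tool_rot: [-3.139, 0.084, -0.002]
force: [3.0, 4.5, -2.7]
gripper_width: 0.0171
gripper_force: 30.0
```

Call:
drive_tool(steps=[[[0,0,0,0,0,0,0],[0,0,0,0,0,0,0],[0,0,0,0,0,0,0],[0,0,0,0,0,0,0],[0,0,0.1,0,0,0,0],[0,0,0.2,0,0,0,0],[0,0,0.28,0,0,0.05,0],[0,0,0.28,0,0,0.1,0],[0.05,0,0.28,0,0,0.15,0],[0.15,0,0.28,0,0,0.2,0],[0.242,-0.01,0.28,0,0,0.25,0],[0.242,-0.01,0.28,0,0,0.3,0]]])

```text
clock: 4.8
tool_pos: [0.6028, -0.1423, 0.2034]
tool_rot: [2.86, 1.297, 0.006]
force: [-0.3, -0.3, -0.2]
gripper_width: 0.0885
gripper_force: 0.0
```

Call:
drive_tool(steps=[[[0,0,0,0,0,0.2,0],[0,0,0,0,0,0.2,0],[0,0,0,0,0,0.2,0],[0,0,0,0,0,0.2,0],[0,0,0,0,0,0.2,0],[0,0,0,0,0,0.2,0],[0,0,0,0,0,0.2,0]]])

```text
clock: 5.5
tool_pos: [0.598, -0.1424, 0.2037]
tool_rot: [2.33, 2.107, -0.0]
force: [0.8, -0.6, 0.1]
gripper_width: 0.0878
gripper_force: 0.0
```

```bash
python3 - <<'E'
from h import *
d=grab('wrist','w2'); s=r.read_state();print(s['tool_pos'],s['tool_rot'])
im=d['pixels'][:,:,::-1].copy()
c,sn=np.cos(np.radians(-3.2)),np.sin(np.radians(-3.2))
V=lambda x,y,z:[.598+x*c-y*sn,-.141+x*sn+y*c,z]
for p in([0,0,.114],[0,.031,.094],[-.121,0,.098],[.063,.045,.066]):
    u=proj(d,V(*p))[0];print(p,u);cv2.drawMarker(im,(int(u[0]),int(u[1])),(0,0,255),0,8)
u=proj(d,[.540,.199,.078])[0];print(u)
cv2.imwrite('pics/w2m.png',im)
E
```

```text
[ 0.59797245 -0.14239575  0.20369452] [ 2.32974586e+00  2.10747204e+00 -3.13997817e-04]
[0, 0, 0.114] [316.34900588 243.29564701]
[0, 0.031, 0.094] [314.32426125 193.12652438]
[-0.121, 0, 0.098] [154.20202654 243.36558574]
[0.063, 0.045, 0.066] [394.69189633 164.86988202]
[ 179.69767437 -240.02192011]
```

View pics/w2m.png

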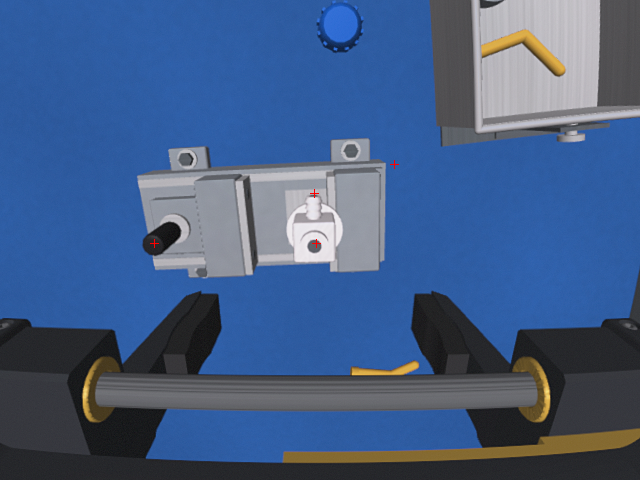

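Call:
drive_tool(steps=[[[-0.002,-0.001,-0.1,0,0,0,0],[-0.002,-0.001,-0.2,0,0,0,0],[-0.002,-0.001,-0.248,0,0,0,0],[-0.002,-0.001,-0.248,0,0,0,0],[-0.002,-0.001,-0.248,0,0,0,255],[-0.002,-0.001,-0.248,0,0,0,255],[-0.002,-0.001,-0.248,0,0,0,255],[-0.002,-0.001,-0.248,0,0,0,255],[-0.002,-0.001,-0.248,0,0,0,255],[-0.002,-0.001,-0.248,0,0,0,255],[-0.002,-0.001,-0.248,0,0,0,255],[-0.002,-0.001,-0.248,0,0,0,255]]], newtons=50)

```text
clock: 6.75
tool_pos: [0.597, -0.1428, 0.0797]
tool_rot: [-2.327, -2.11, -0.0]
force: [0.1, -1.0, 0.6]
gripper_width: 0.0296
gripper_force: 49.9
```

Call:
drive_tool(steps=[[[0,0,0,0,0,0,255],[0,0,0,0,0,0,255],[0,0,0,0,0,0,255],[0,0,0,0,0,0,255]]])

```text
clock: 7.15
tool_pos: [0.597, -0.1428, 0.0797]
tool_rot: [-2.327, -2.11, 0.0]
force: [-0.1, 0.0, 0.2]
gripper_width: 0.0295
gripper_force: 49.9
```

Call:
drive_tool(steps=[[[0,0,0.04,0,0,0,255],[0,0,0.08,0,0,0,255],[0,0,0.12,0,0,0,255],[0,0,0.18,0,0,0,255],[-0.05,0.06,0.2,0,0,-0.04,255],[-0.1,0.15,0.2,0,0,-0.08,255],[-0.15,0.24,0.2,0,0,-0.12,255],[-0.2,0.33,0.2,0,0,-0.16,255],[-0.242,0.41,0.2,0,0,-0.19,255],[-0.242,0.5,0.2,0,0,-0.219,255],[-0.242,0.556,0.2,0,0,-0.219,255],[-0.242,0.556,0.2,0,0,-0.219,255]]])

```text
clock: 8.35
tool_pos: [0.4752, 0.1404, 0.18]
tool_rot: [-2.896, -1.212, -0.002]
force: [0.1, 0.1, -2.0]
gripper_width: 0.0295
gripper_force: 49.9
```

Call:
drive_tool(steps=[[[0,0,0,0,0,0,255],[0,0,0,0,0,0,255],[0,0,0,0,0,0,255]]])

```text
clock: 8.65
tool_pos: [0.4761, 0.1335, 0.1795]
tool_rot: [2.904, 1.198, -0.001]
force: [0.6, 0.3, -1.1]
gripper_width: 0.0292
gripper_force: 49.9
```

```bash
python3 - <<'E'
from h import *
d=grab('wrist','w3'); s=r.read_state();print(s['tool_pos'],s['tool_rot'])
v=s['tool_rot'];print('head',2*np.degrees(np.arctan2(v[1],v[0])))
u=proj(d,[.540,.199,.078])[0];print(u)
im=d['pixels'][:,:,::-1]
cv2.imwrite('pics/w3m.png',im)
E
```

```text
[0.47618815 0.13372571 0.17958037] [ 2.90354702e+00  1.19841601e+00 -7.39826203e-04]
head 44.85599851743586
[313.42262906 105.36339009]
```

View pics/w3m.png

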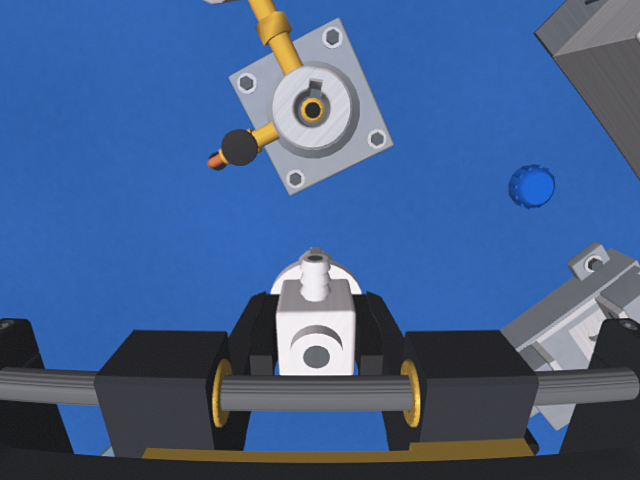

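Wrist view: hub centred about (313,108), keyway notch at (316,85), adapter held upright with its outlet pointing up the image. Measure the rim and notch on a crop.

```bash
python3 - <<'E'
from h import *
im=cv2.imread('pics/w3.png')
cr=cv2.resize(im[55:165,260:370],None,fx=5,fy=5,interpolation=2)
d=np.load('pics/w3.npz')
# overlay predicted rim and bore circles at a trial centre and keyway for several headings
c0=np.array([.540,.199,.078])
for rad,col in((.026,(0,0,255)),(.012,(0,255,0))):
    a=np.linspace(0,2*np.pi,73);P=c0+rad*np.c_[np.cos(a),np.sin(a),0*a]
    uv=((proj(d,P)-[260,55]+.5)*5-.5);cv2.polylines(cr,[uv.astype(int)],1,col,1)
for h in (35,45):
    q=c0+np.array([[.012,0],[.026,0]])@np.array([[np.cos(np.radians(h)),np.sin(np.radians(h))],[0,0]])@np.eye(2,3)
    uv=((proj(d,q)-[260,55]+.5)*5-.5).astype(int);cv2.line(cr,uv[0].tolist(),uv[1].tolist(),(255,0,255),1)
cv2.imwrite('pics/w3c.png',cr)
E
```

```text
(no output)
```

View pics/w3c.png

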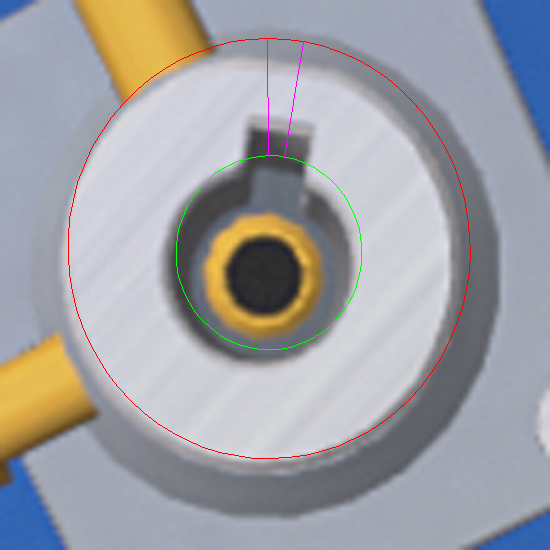

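```bash
python3 - <<'E'
from h import *
d=np.load('pics/w3.npz')
C=lambda u,v,z=.078:onz(d,(260+(u+.5)/5-.5,55+(v+.5)/5-.5),z)
k=C(281,120);e=C(249,119);f=C(313,123)
for c in (C(257,260),C(260,262)):
    w=k-c;print(c,np.degrees(np.arctan2(w[1],w[0])),np.linalg.norm(w))
g=f-e;print(np.degrees(np.arctan2(g[1],g[0]))+90,np.linalg.norm(g))
# adapter boss check: predicted boss-top with tool axis
s=r.read_state();t=s['tool_pos'];print(t,proj(d,[t[0],t[1],t[2]+.036-.0005]),d['fov_y'])
E
```

```text
[0.53835347 0.19957436 0.078     ] 34.46467263468807 0.017337687825381844
[0.53845012 0.19912491 0.078     ] 35.855699198770765 0.017517507809004684
41.402836984567394 0.00813739533154844
[0.47618815 0.13372571 0.17958037] [[315.84643531 358.08296923]] 66.93930677933574
```

Call:
drive_tool(steps=[[[0.06,0.06,0,0,0,-0.0437,255],[0.1236,0.1296,0,0,0,-0.0437,255],[0.1236,0.1296,0,0,0,-0.0437,255],[0.1236,0.1296,0,0,0,-0.0437,255],[0.1236,0.1296,-0.04,0,0,-0.0437,255],[0.1236,0.1296,-0.07,0,0,-0.0437,255],[0.1236,0.1296,-0.07,0,0,-0.0437,255],[0.1236,0.1296,-0.07,0,0,-0.0437,255],[0.1236,0.1296,-0.07,0,0,-0.0437,255]]])

```text
clock: 9.6
tool_pos: [0.5382, 0.1999, 0.1454]
tool_rot: [-2.978, -0.999, -0.002]
force: [0.3, 0.1, -2.3]
gripper_width: 0.0295
gripper_force: 49.9
```

```bash
python3 - <<'E'
from h import *
s=r.read_state();v=s['tool_rot'];print(s['tool_pos'],v,'head',2*np.degrees(np.arctan2(v[1],v[0])),s['force'])
ims=[]
for n,z in(('side',8),('top',8)):
    d=grab(n,n+'4');t=s['tool_pos'];u=proj(d,[t[0],t[1],.09])[0].astype(int);print(n,u)
    ims.append(cv2.resize(d['pixels'][u[1]-35:u[1]+35,u[0]-24:u[0]+25,::-1],None,fx=8,fy=8,interpolation=2))
cv2.imwrite('pics/c4.png',np.hstack(ims)[:600])
E
```

```text
[0.5382133  0.19988302 0.14542083] [-2.97839359e+00 -9.99309457e-01 -1.54524469e-03] head -322.9047744096179 [ 0.33504746  0.05095514 -2.27207642]
side [207 190]
top [191 304]
```

View pics/c4.png

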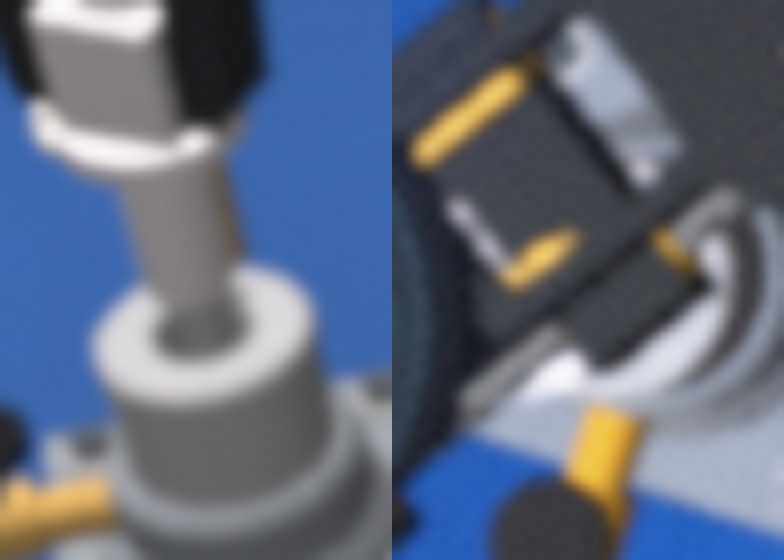

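Call:
drive_tool(steps=[[[0.002,0,0,0,0,0,255],[0.002,0,-0.01,0,0,0,255],[0.002,0,-0.02,0,0,0,255],[0.002,0,-0.026,0,0,0,255],[0.002,0,-0.032,0,0,0,255],[0.002,0,-0.038,0,0,0,255],[0.002,0,-0.038,0,0,0,255]]])

```text
clock: 10.4
tool_pos: [0.5384, 0.1997, 0.1251]
tool_rot: [2.978, 1.0, -0.002]
force: [0.1, -0.2, -2.7]
gripper_width: 0.0295
gripper_force: 49.9
```

Call:
drive_tool(steps=[[[0,0,-0.006,0,0,0,255],[0,0,-0.012,0,0,0,255],[0,0,-0.018,0,0,0,255],[0,0,-0.024,0,0,0,255],[0,0,-0.024,0,0,0,255]]])

```text
clock: 10.9
tool_pos: [0.5385, 0.1997, 0.1131]
tool_rot: [2.978, 1.0, -0.001]
force: [-1.6, -2.2, -2.9]
gripper_width: 0.0293
gripper_force: 49.9
```

Call:
drive_tool(steps=[[[0,0,-0.01,0,0,0,255],[0,0,-0.02,0,0,0,255],[0,0,-0.03,0,0,0,255],[0,0,-0.04,0,0,0,255],[0,0,-0.046,0,0,0,255],[0,0,-0.05,0,0,0,255],[0,0,-0.05,0,0,0,255],[0,0,-0.05,0,0,0,255]]])

```text
clock: 11.7
tool_pos: [0.5386, 0.1997, 0.089]
tool_rot: [2.978, 1.0, -0.001]
force: [-4.5, -4.9, 7.0]
gripper_width: 0.0296
gripper_force: 49.9
```

Call:
drive_tool(steps=[[[0,0,-0.002,0,0,0,255],[0,0,-0.004,0,0,0,255],[0,0,-0.006,0,0,0,255],[0,0,-0.006,0,0,0,255],[0,0,-0.006,0,0,0,255]]])

```text
clock: 12.2
tool_pos: [0.5387, 0.1998, 0.0877]
tool_rot: [2.977, 0.999, -0.001]
force: [-9.7, -6.8, 23.9]
gripper_width: 0.0294
gripper_force: 49.9
```

Call:
drive_tool(steps=[[[-0.002,-0.0016,0,0,0,0,255],[-0.002,-0.0016,0,0,0,0,255],[-0.002,-0.0016,0,0,0,0,255],[-0.002,-0.0016,0,0,0,0,255],[-0.002,-0.0016,0,0,0,0,255],[-0.002,-0.0016,0,0,0,0,255]]])

```text
clock: 12.8
tool_pos: [0.5386, 0.1997, 0.0877]
tool_rot: [2.978, 1.0, 0.003]
force: [-6.8, -4.9, 20.0]
gripper_width: 0.0297
gripper_force: 49.9
```

```bash
python3 - <<'E'
from h import *
s=r.read_state();v=s['tool_rot'];print(s['tool_pos'],v,s['force'],s['moment'],np.abs(s['qd']).max(),s['gripper_force'])
d=grab('side','side5');u=(207,190)
a=cv2.resize(d['pixels'][u[1]-35:u[1]+35,u[0]-24:u[0]+25,::-1],None,fx=8,fy=8,interpolation=2)
b=cv2.resize(d['pixels'][230:400,220:400,::-1],None,fx=2,fy=2)
o=np.zeros((560,760,3),np.uint8);o[:,:392]=a;o[:340,396:756]=b;cv2.imwrite('pics/c5.png',o)
E
```

```text
[0.53864783 0.19971859 0.08773531] [2.97796302e+00 9.99845226e-01 2.92628316e-03] [-6.77552223 -4.88534966 19.970803  ] [-1.16075239  1.65180825  0.00403853] 0.0026591202080748083 49.876014702022076
```

View pics/c5.png

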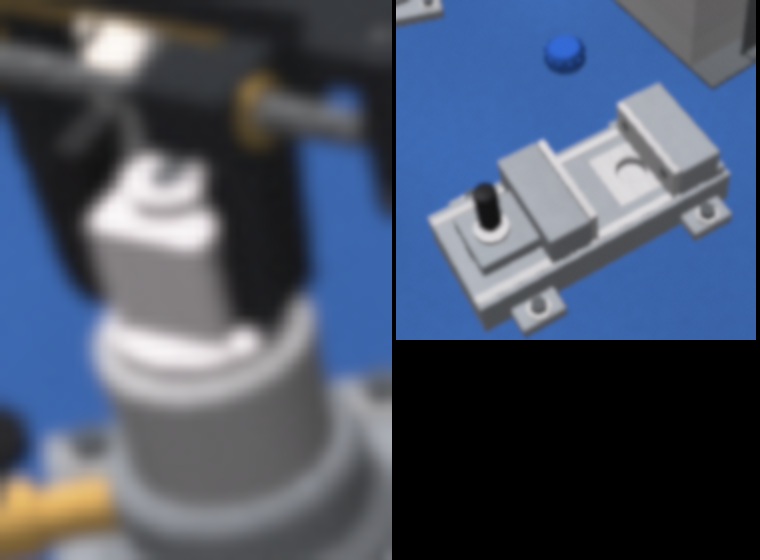

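The flange sits on the rim, the force is steady, and the jaw is open. I'll hand it in.

```bash
python3 -c "
from bench import r
print(r.finish_job())"
```

```text
the job is handed in; nothing more can be done
None
```

I handed the job in at about 13 s with the adapter keyed into the port, its flange pressed onto the rim and the gripper still holding it. The jaw is open about 42 mm and I saw no contact with the bystanders. The hand-in gave no score, so I can't say whether it was judged a pass.

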